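# Load-test a robot battery at the third load step

## Robot

A 6-joint arm with a two-finger parallel gripper is mounted at the origin on the work surface. World frame = base frame: x ahead of the robot, y to its left, z up, the work surface at z = 0. Lengths are in m, angles in rad, forces in N, time in s.
With the tool pointing down it reaches from about 0.375 to 0.9 m from the base axis. Payload 3.1 kg.
Tool frame: the origin (TCP) lies midway between the tips of the shut fingers; the grasp point (between the pads) lies 19 mm behind it; z points along the fingers, y is the direction in which the jaws open and shut (so a half turn about z gives the same grasp; the last joint's range is limited). The gripper opens to 85 mm and grips with 20 to 120 N. Pads are 22 mm wide; open, the fingers measure 114 mm over their backs; the gripper's body (76 mm by 85 mm) begins 54 mm behind the grasp point. The pads swing forward as they close: fully open they stand 13 mm farther back than shut.
Start: joints at [-1.361, 0.527, 1.433, -0, 1.181, -0.178], TCP at [0.236, -0.579, 0.231] pointing down, gripper open.
Joint ranges: [-3.08, 3.08], [-0.75, 2.2], [0.22, 2.44], [-1.43, 4.57], [0, 2.65], [-2.85, 2.85]. Speed limits (rad/s): [2.79, 2.79, 3.14, 3.14, 3.14, 3.14].

## Interface

Orientations are given as a unit quaternion [x, y, z, w].
In Python, from station import manip gives the robot as it stands. The module is installed in compiled form; this text tells all that it offers.
- The arm moves only by the tool drive_tool, never from a script. Its argument "deltas" is one flat list of numbers, 4 for each row, row after row: the shift along the tool's x, y, z in cm, then the turn about the tool's z in degrees. A call has 1 to 12 rows; each row is the pose to reach, as a shift and turn from the pose measured when the call began, along the tool's axes at that moment; what a row does not reach only later rows make up. A row lasts 1/10 s, in which the tool goes at most 50 mm and 8.59 degrees, less where a joint would pass 70% of its speed; a pose out of reach is approached as far as the arm can. A call with a gripper value outside its range is refused whole. "hand" is the finger opening in cm, from 0 to 8.54, set as the call begins (left out, the last holds). The fingers move at their own pace and stop on an object; "squeeze" is the grip in N (left out, the last holds). Time passes only in rows, so rows that repeat a pose let the fingers close. It gives the time, the measured TCP pose, the force and the opening at its end, in the units of the state.
- manip.sense(): the state, without advancing time (a new reading comes with each control period).
- manip.snapshot(name): name is "scene" or "top"; returns a dict with "frame" (400x640x3 uint8, red, green, blue), "depth" (400x640 float32, m along the optical axis (not along the pixel's ray), 0 where there is no reading), "fx", "fy", "cx", "cy" (pixels), "k1" (the pictures are not rectified: a ray, as slopes to the right and down, at radius r is drawn at 1 + k1 r^2 times it, then the intrinsics apply), "R" (3x3) and "t" (3): a world point X has camera coordinates R X + t. Camera axes: x right, y down, z forward; pixel columns grow to the right and rows downward; lengths in m; the calibration is good to about 2 mm. A picture is of the moment at which its call begins.
- manip.sign_off(): hands the job in, once; it reports no verdict.
The state is a dict: "t": time; "q": joint angles; "qd": joint speeds; "tau": joint torques, N m; "tcp_pos": TCP position; "tool_rot": TCP orientation; "force": force on the tool from outside, world axes, zero at the start; "ft_torque": the same for the moment, N m; "finger_gap": opening from 0.0 (shut) to 1.0 (fully open).
Only numpy, scipy, OpenCV 4.12 (cv2) and the standard library are available. Lean on these libraries where they do the work, as an engineer would, in place of code of your own. Each camera call takes 0.05 s, during which the arm holds its last target.

## Task

Load-test the battery pack that sits in the bay of the bench tester: first, with the load still off, turn the knurled bezel of the round meter until the heavy zero mark of its scale stands under the pointer; then turn the big bar-shaped load knob clockwise from off to its third click, no further, and keep hold of it there. The load knob springs back to off when it is let go, so finish with the gripper still holding it steady at the third click. Leave the zero set, the pack in its bay and the things beside the tester as they are.

Things in the scene. Friction and masses are not known exactly. Their poses are not given: they have to be found in the camera images.
- tester: battery load tester: grey desk case 250 (its x, front to back) x 320 (y, to the operator's left) x 90 mm high, fixed; origin under its centre, on the bench. On the flat top panel: round meter front left, load knob front right, the pack's bay back right (pack's top 31, contact block 34 mm above the panel); behind the meter only parts under 10 mm high. Heat sink 25 mm deep at the back
- load_grip (a point): where to grip the load knob: on its vertical axis, 27 mm above the panel. Black bar 48 mm long, 14 mm thick, on a round skirt 50 mm across and 4 mm high; top 38 mm above the panel. This point's own x axis runs along the bar to the end with the white index line and turns with the knob
- load_knob (a joint): load knob angle, rad, growing clockwise from above: 0 = off (start, against a stop); clicks at 0.393, 0.785, 1.178 (third), 1.571, 1.963 (end stop). A spring pulls it back with 0.07 N m at off, 0.09 at the third click; the clicks add a swing of 0.05 N m, rising after each click, falling before the next. Let go, it runs back to off. Panel ticks: off (heavy) and five steps
- bezel_grip (a point): where to grip the meter's bezel: on its vertical axis, 25 mm above the panel. Knurled steel ring 60 mm across over the knurls (58 where fingers touch), from 3 to 35 mm above the panel, gripped from outside; the white scale disc inside turns with it
- bezel (a joint): angle of the bezel with its scale, rad, growing clockwise from above; 0 = its zero mark is under the pointer with the load off. Starts anywhere from 0.5 to 1.25, so it must be turned back anticlockwise. Stays where it is left (friction 0.05 N m)
- pointer_tip (a point): tip of the meter's black needle (2 mm wide), 22 mm from the meter's axis, 31 mm above the panel. It stands still while the bezel turns; with load it turns clockwise, 0.314 rad (one long scale mark) for each click
- zero_mark (a point): the scale's zero, its heaviest and longest mark (4 mm wide), taken 22 mm from the meter's axis at the needle's height; turns with the bezel
- pack_c (a point): centre of the battery pack in the bay, a grey block 34 x 106 x 26 mm, loose in the bay; leave it
- spare_pack_c (a point): centre of a spare pack of the same size lying on the bench left of the tester; leave it
- glue_c (a point): centre (half-way up) of a white glue bottle 32 mm across and 75 mm high standing right of the tester; leave it
- spool_c (a point): centre of a metal spool 54 mm across and 38 mm high standing on the bench right of the tester; leave it

How it is judged:
On the way, in this order (a step that is already met when the one before it is completed fails the run):
1. the zero mark is brought under the pointer with the load still off (horizontal distance between pointer_tip and zero_mark below 0.003 m and value of joint load_knob below 0.1 rad), for 0.3 s.
2. the load knob is held at the third click by the fingers (value of joint load_knob between 1.05 and 1.31 rad and contact force between the fingers and load_knob above 1 N), for 0.3 s.
At the end, for the whole second after the job is handed in: The fingers hold the load knob at rest at the third click (1.178 rad, within 0.13 rad), touching it with more than 1 N, and the bezel is still where its zero mark was under the resting pointer (within 0.136 rad of 0, that is 3 mm at the tip) (all of step 2 and velocity of joint load_knob between -0.1 and 0.1 rad/s and value of joint bezel between -0.136 and 0.136 rad); the arm keeps its last pose, push and grip.
It fails at once if the load knob is turned past the third click towards the fourth (value of joint load_knob above 1.4 rad).
It fails at once if the load is switched on while the meter is not zeroed (value of joint load_knob above 0.25 rad and (value of joint bezel above 0.16 rad or value of joint bezel below -0.16 rad)).
It fails at once if the pack is shifted in its bay (distance of pack_c from where it was at the start of the episode above 0.01 m).
It fails at once if the spare pack, the glue bottle or the spool is disturbed (distance of any of spare_pack_c, glue_c, spool_c from where it was at the start of the episode above 0.015 m).
It also fails if it takes over 38 s, if anything falls off the work surface, if the arm or the gripper's body presses on something with over 40 N, if the wrist force passes 120 N, or if a joint passes its speed limit or range.

## Working session

There is one attempt and no reset: what is moved stays moved. The work goes in short steps, Python scripts to look and compute and a tool call to move; the robot and the scene stay as the last step left them, time stands still between calls to the robot, and variables do not carry over. Pictures are saved under pics/ and viewed, and the job is handed in when it is done.

Besides the shell and the picture viewer there is one more tool, called after "Call:" as name(argument=value, ...) on one line, values as JSON. drive_tool: Moves the arm, as the interface text tells. Its arguments: {"type":"object","properties":{"deltas":{"type":"array"},"hand":{"type":"number"},"squeeze":{"type":"number"}},"required":["deltas"]}

```bash
mkdir -p pics; ls; cat > h.py <<'E'
from station import manip
import numpy as np, cv2
def save(n,im): cv2.imwrite(n,cv2.cvtColor(im,cv2.COLOR_RGB2BGR))
def ray(s,u,v):
    xd=(u-s["cx"])/s["fx"]; yd=(v-s["cy"])/s["fy"]
    rd=np.hypot(xd,yd); r=rd
    for _ in range(30): r=rd/(1+s["k1"]*r*r)
    f=r/rd if rd>0 else 1
    d=np.array([xd*f,yd*f,1.]); R=np.array(s["R"]); t=np.array(s["t"])
    return -R.T@t, R.T@d
def onz(s,u,v,z):
    o,d=ray(s,u,v); return o+d*(z-o[2])/d[2]
def proj(s,X):
    c=np.array(s["R"])@X+np.array(s["t"]); x,y=c[0]/c[2],c[1]/c[2]; f=1+s["k1"]*(x*x+y*y)
    return np.array([s["fx"]*x*f+s["cx"],s["fy"]*y*f+s["cy"]])
E
python3 - <<'E'
from h import *
for n in("top","scene"):
    s=manip.snapshot(n); save(f"pics/{n}0.png",s["frame"]); np.save(n+"0.npy",s,allow_pickle=True)
    print(n,{k:s[k] for k in s if k not in("frame","depth")})
print(manip.sense())
E
```

```text
pics
top {'fx': 376.85203452122977, 'fy': 376.85203452122977, 'cx': 318.57593637915073, 'cy': 198.1555305347667, 'k1': -0.024533827360294354, 'R': array([[-0.00978879, -0.99963944, -0.02500342],
       [-0.99772776,  0.01143083, -0.06639762],
       [ 0.06665949,  0.02429665, -0.99747992]]), 't': array([0.06203818, 0.5448521 , 0.86977098])}
scene {'fx': 384.1622795204656, 'fy': 384.1622795204656, 'cx': 320.96663187552326, 'cy': 197.28873774471177, 'k1': -0.07026400525716749, 'R': array([[ 0.38526679,  0.92280324,  0.00192047],
       [ 0.68813111, -0.28590421, -0.66688406],
       [-0.6148537 ,  0.25824981, -0.74515902]]), 't': array([-0.27224797, -0.31078175,  1.24856813])}
{'t': 0.1, 'q': array([-1.36150950e+00,  5.28364640e-01,  1.43379895e+00,  2.56531775e-06,
        1.18140999e+00, -1.78531214e-01]), 'qd': array([ 0.00034405, -0.00334845, -0.00349073,  0.00048194, -0.00019747,
       -0.00234332]), 'tau': array([-1.16852341e-03, -4.43304563e+01, -1.78586304e+01, -2.57857437e-04,
        3.91297144e-03, -3.74277164e-06]), 'tcp_pos': array([ 0.23622674, -0.5779267 ,  0.23042886]), 'tool_rot': array([ 9.81258093e-01,  1.92695545e-01, -1.40445967e-05, -9.90368414e-04]), 'force': array([-0.35508632, -0.16393613,  0.03524188]), 'ft_torque': array([-0.03654821, -0.0296992 ,  0.03705599]), 'finger_gap': 1.0008614234476423}
```

View pics/top0.png

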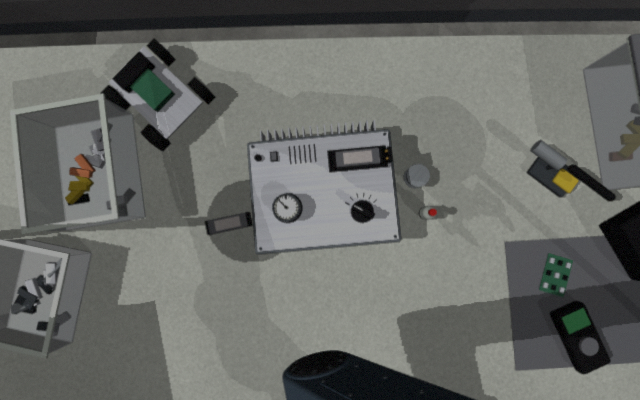

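View pics/scene0.png

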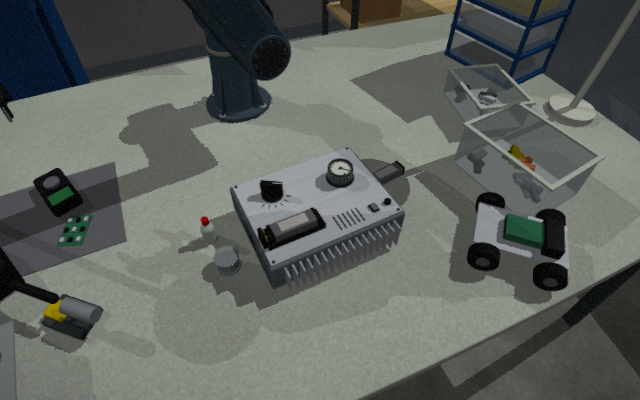

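The top view shows the tester at about (325,190), with the meter at (287,208) and the load knob at (362,211). In the scene view the meter is at (341,172) and the knob at (271,188). I'll zoom in on both.

```bash
python3 - <<'E'
from h import *
s=np.load("top0.npy",allow_pickle=True).item()
a=s["frame"]
A=cv2.resize(a[180:240,255:395],None,fx=5.7,fy=5.7,interpolation=cv2.INTER_CUBIC)
s2=np.load("scene0.npy",allow_pickle=True).item()
B=cv2.resize(s2["frame"][145:215,240:380],None,fx=5.7,fy=5.7,interpolation=cv2.INTER_CUBIC)[:250]
save("pics/z.png",np.vstack([A,B]))
# rough positions
for n,u,v,z in[("meter",287,208,.125),("knob",362,211,.128),("c1",248,143,.09),("c2",388,131,.09),("c3",400,240,.09),("c4",257,252,.09),("glue",430,212,.075),("spool",418,175,.038)]:
    print(n,onz(s,u,v,z))
d=s["depth"]; print(d[205:215,358:368].min())
E
```

```text
meter [0.51864979 0.11946106 0.125     ]
knob [ 0.51067394 -0.03553892  0.128     ]
c1 [0.66432613 0.20889637 0.09      ]
c2 [ 0.68626339 -0.09888785  0.09      ]
c3 [ 0.44879387 -0.11926881  0.09      ]
c4 [0.42571028 0.18867675 0.09      ]
glue [ 0.50851843 -0.18912747  0.075     ]
spool [ 0.59507956 -0.17403348  0.038     ]
0.0
```

View pics/z.png

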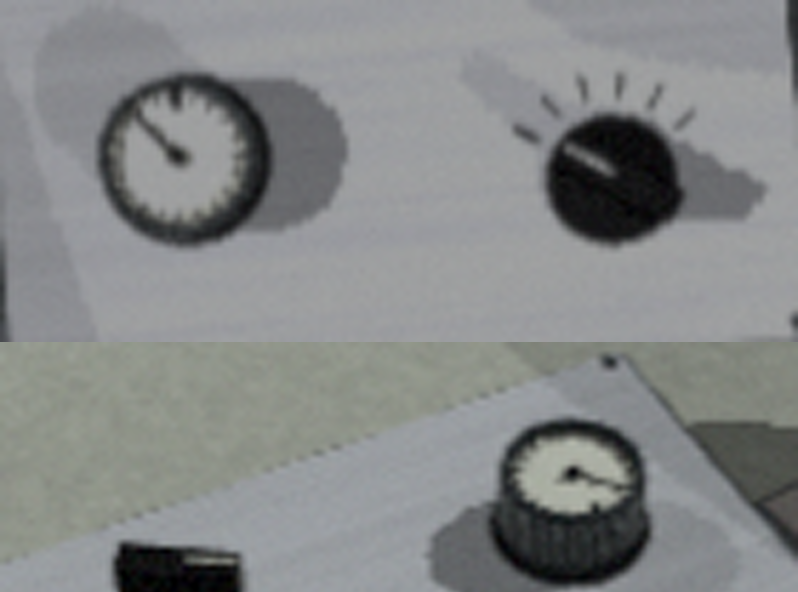

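```bash
cat > meas.py <<'E'
from h import *
from scipy import ndimage as nd
def fitc(P): # circle fit
    A=np.c_[2*P,np.ones(len(P))]; x=np.linalg.lstsq(A,(P**2).sum(1),rcond=None)[0]
    return x[:2],np.sqrt(x[2]+x[:2]@x[:2])
def meter(s,c=(287.5,207.5),pz=.09):
    g=cv2.cvtColor(s["frame"],cv2.COLOR_RGB2GRAY)
    # polar sampling: in world plane z=.121 about white disc centre
    u,v=c; w=g[int(v)-13:int(v)+14,int(u)-13:int(u)+14]
    m=(w>130).astype(np.uint8); k=np.hypot(*np.indices(w.shape).astype(float)-13 if 0 else (np.indices(w.shape)-13.))<12
    cs,_=cv2.findContours(m*k.astype(np.uint8),cv2.RETR_EXTERNAL,cv2.CHAIN_APPROX_NONE)
    cn=max(cs,key=cv2.contourArea)[:,0]+[int(u)-13,int(v)-13]
    P=np.array([onz(s,*p,pz+.031)[:2] for p in cn]); return fitc(P)
def polar(s,C,z,radii):
    g=cv2.cvtColor(s["frame"],cv2.COLOR_RGB2GRAY).astype(float); out={}
    th=np.radians(np.arange(0,360,3))
    for r in radii:
        uv=np.array([proj(s,np.array([C[0]+r*np.cos(t),C[1]+r*np.sin(t),z])) for t in th])
        out[r]=nd.map_coordinates(g,[uv[:,1],uv[:,0]],order=1)
    return np.degrees(th),out
if __name__=="__main__":
    s=np.load("top0.npy",allow_pickle=True).item()
    C,r=meter(s); print("disc",C,r)
    th,o=polar(s,C,.121,[.010,.014,.018,.021])
    for r in o:
        v=o[r]; i=np.argsort(v)[:8]; print(r,[(int(th[k]),int(v[k])) for k in sorted(i)])
    g=cv2.cvtColor(s["frame"],cv2.COLOR_RGB2GRAY)
    # dark ring centroid outer (z .09..125), knob index line
    print(g[200:224,350:376])
E
python3 meas.py
```

```text
disc [0.52058968 0.12141887] 0.018133513584350457
0.01 [(36, 117), (39, 104), (42, 90), (45, 83), (48, 81), (51, 89), (54, 98), (57, 109)]
0.014 [(36, 123), (39, 108), (42, 97), (45, 90), (48, 88), (51, 91), (54, 109), (57, 126)]
0.018 [(0, 118), (3, 109), (6, 110), (9, 117), (42, 115), (45, 97), (48, 96), (51, 108)]
0.021 [(0, 89), (3, 68), (6, 61), (9, 80), (45, 84), (48, 88), (255, 105), (270, 100)]
[[143 139 116 126 140 142 141 127 114  79  71  59  58  74  90  83  95 126
  137 138 153 158 156 155 137 109]
 [140 140 140 137 139 123 112  76  50  30  27  22  23  26  31  30  42  70
   93 107 139 154 152 134 107 121]
 [144 143 142 140 119  82  49  31  15  15  17  17  17  18  14  14  15  29
   46  73 103 137 150 122 123 147]
 [139 143 141 120  68  32  21  17  13  16   8  13   8  10  15  16   7  15
   16  31  69 105 134 148 152 154]
 [136 141 128  81  48  32  20  22  15   9   3  19   9  16  14   5  14   7
   15  14  29  67 107 138 141 141]
 [138 131  91  51  78  75  47  31  16  19  12  15  10  12  10  14  14  12
   12  11  13  36  87 109 111 115]
 [140 110  57  36  88  95  87  77  52  3
[... 1222 characters left out ...]
 2  13  10
    8  11  17  23  30  63 101 111]
 [158 154 131  74  36  25  24  19  20  18  20  20  17  21  19  20  21  14
   11   9  27  48  68 112 125 129]
 [157 155 151 118  75  38  25  21  19  19  18  23  21  16  23  19  25  20
   23  28  68 105 120 149 152 152]
 [158 158 158 149 121  86  52  34  25  22  21  17  21  19  21  21  21  34
   52  76 116 146 152 155 155 155]
 [158 159 159 157 153 135 108  84  54  39  35  29  26  30  34  36  53  82
  109 126 150 156 157 158 157 156]
 [161 159 158 158 158 155 154 138 114 105  84  78  66  69  98 105 114 131
  152 156 156 160 160 160 159 160]
 [158 159 159 158 158 157 158 157 155 151 136 133 121 124 150 154 157 157
  159 159 159 160 160 159 160 158]]
```

```bash
python3 - <<'E'
from meas import *
s=np.load("top0.npy",allow_pickle=True).item(); s2=np.load("scene0.npy",allow_pickle=True).item()
g=cv2.cvtColor(s["frame"],cv2.COLOR_RGB2GRAY).astype(float)
# index line: weighted PCA
w=g[203:212,353:364].copy(); yy,xx=np.mgrid[203:212,353:364]; 
m=(w>45)&~((xx<=354)&(yy<=204))&~((yy==203)&(xx<355)); m&=~((xx==353)&(w<60)&(yy>206)) ; m&=~((xx<354)) ; 
P=np.array([onz(s,a,b,.128)[:2] for a,b in zip(xx[m],yy[m])]); W=w[m]-20
c=(P*W[:,None]).sum(0)/W.sum(); e,V=np.linalg.eigh(((P-c)*W[:,None]).T@(P-c)); d=V[:,1]; d*=np.sign(d[1])
print("index c",c,"dir",d,np.degrees(np.arctan2(d[1],d[0])))
# skirt left/bottom edges at z=.094: dark mask contour
b=(g[195:228,346:380]<75).astype(np.uint8); cs,_=cv2.findContours(b,cv2.RETR_EXTERNAL,cv2.CHAIN_APPROX_NONE)
cn=max(cs,key=cv2.contourArea)[:,0]+[346,195]
P=np.array([onz(s,*p,.094)[:2] for p in cn]); C,r=fitc(P)
for _ in range(5):
    k=abs(np.hypot(*(P-C).T)-r)<.0015; C,r=fitc(P[k])
print("skirt",C,r,k.mean()); 
along=(C-c)@d; print("axis offset from index line", (C-c)@np.array([-d[1],d[0]]),along)
# dark ring of meter
b=(g[190:228,268:308]<75).astype(np.uint8); cs,_=cv2.findContours(b,cv2.RETR_EXTERNAL,cv2.CHAIN_APPROX_NONE)
cn=max(cs,key=cv2.contourArea)[:,0]+[268,190]; P=np.array([onz(s,*p,.125)[:2] for p in cn]); print("ring",fitc(P))
print("scene proj of meter/knob", proj(s2,np.array([.5205,.1205,.125])),proj(s2,np.r_[C,.128]))
# disc in scene
g2=cv2.cvtColor(s2["frame"],cv2.COLOR_RGB2GRAY); b=(g2[155:185,325:357]>140).astype(np.uint8)
n,l,st,ce=cv2.connectedComponentsWithStats(b)
for i in range(1,n):
    if st[i][4]>50: print(st[i],ce[i]+[325,155],onz(s2,*(ce[i]+[325,155]),.121))
dp=s["depth"]; print(dp[225:235,300:340].mean(), (np.array(s["R"])@np.array([.46,.05,.09])+s["t"])[2])
E
```

```text
index c [ 0.51798211 -0.0275254 ] dir [0.50654069 0.86221606] 59.566319740071634
skirt [ 0.51208129 -0.03873024] 0.023417640582108677 0.8615384615384616
axis offset from index line -0.0005879216012240831 -0.012649997943716986
ring (array([0.51984693, 0.11872488]), np.float64(0.030052492139470758))
scene proj of meter/knob [338.56602475 166.08691492] [269.80971229 182.14807962]
[  0   0  20  18 108] [330.4537037  159.12037037] [0.48826992 0.11469669 0.121     ]
[  6   7  18  13 149] [339.56375839 168.04026846] [0.52340977 0.12181229 0.121     ]
0.8112433 0.8118759915079748
```

Call:
drive_tool(deltas=[4, -4, 0, 0, 7, -7.2, 0, 0, 10, -10.2, 0, 0, 13, -13.3, 0, 0, 16, -16.4, 0, 0, 19, -19.5, 0, 0, 22, -22.5, 0, 0, 25, -25.6, 0, 0, 28, -28.7, 0, 0, 31, -31.8, 0, 0, 34, -34.8, 0, 0, 37, -37.9, 0, 0], hand=8.54, squeeze=40)

```text
t: 1.3
tcp_pos: [0.4357, -0.0855, 0.2312]
tool_rot: [0.981, 0.193, -0.0, -0.001]
force: [0.9, -0.2, 0.5]
finger_gap: 1.0
```

Call:
drive_tool(deltas=[3, -3, 0, 0, 6, -6, 0, 0, 9, -9, 0, 0, 12, -12, 1, 0, 14, -14.2, 3, 0, 15.6, -15.8, 5, 0, 15.6, -15.8, 7, 0, 15.6, -15.8, 7, 0, 15.6, -15.8, 7, 0])

```text
t: 2.2
tcp_pos: [0.52, 0.1198, 0.1613]
tool_rot: [0.981, 0.193, -0.001, -0.001]
force: [-0.4, 0.2, 0.1]
finger_gap: 0.997
```

```bash
python3 - <<'E'
from h import *
s=manip.snapshot("scene"); t=manip.snapshot("top")
A=cv2.resize(s["frame"][110:220,240:400],(800,550),interpolation=cv2.INTER_CUBIC); save("pics/a1.png",A)
q=manip.sense();print(q["tcp_pos"],q["q"],q["force"])
E
```

```text
[0.52091859 0.11941189 0.16243123] [0.0150505  0.50229833 1.7290942  0.00238596 0.90924793 1.19764444] [0.3969143  0.4280757  0.41346946]
```

View pics/a1.png

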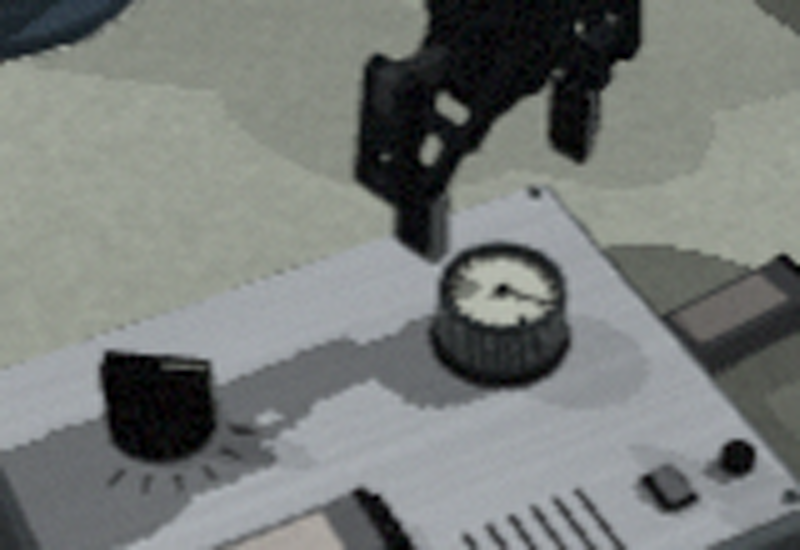

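The open fingers hang above the meter and straddle it: tips at about (435,255) and (580,155) in the crop, dial at (503,290). Next I lower them around the ring.

Call:
drive_tool(deltas=[0, 0, 1.5, 0, 0, 0, 3, 0, 0, 0, 4, 0, 0, 0, 5, 0, 0, 0, 6, 0, 0, 0, 7, 0, 0, 0, 7.1, 0, 0, 0, 7.1, 0])

```text
t: 3.1
tcp_pos: [0.5209, 0.1196, 0.0911]
tool_rot: [0.981, 0.192, 0.0, -0.001]
force: [-0.3, -0.7, -0.8]
finger_gap: 1.003
```

Call:
drive_tool(deltas=[0, 0, 0, 0, 0, 0, 0, 0, 0, 0, 0, 0, 0, 0, 0, 0, 0, 0, 0, 0, 0, 0, 0, 0], hand=5.0, squeeze=40)

```text
t: 3.7
tcp_pos: [0.5197, 0.1223, 0.0922]
tool_rot: [0.982, 0.191, 0.0, -0.003]
force: [-2.5, 8.7, 6.7]
finger_gap: 0.663
```

```bash
python3 - <<'E'
from h import *
s=manip.snapshot("scene"); t=manip.snapshot("top")
A=cv2.resize(s["frame"][110:220,240:400],(800,550),interpolation=cv2.INTER_CUBIC); save("pics/a2.png",A)
q=manip.sense();print(q["tcp_pos"],q["finger_gap"],q["force"],q["ft_torque"])
E
```

```text
[0.51964671 0.12229908 0.09214881] 0.664353717040835 [-2.73298788  9.72565008  6.35556587] [ 1.58498022  0.56691007 -0.00403742]
```

View pics/a2.png

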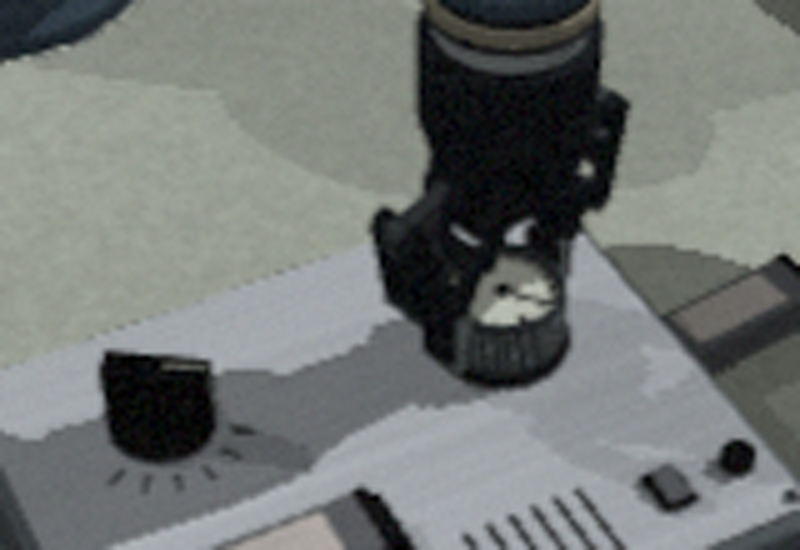

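The jaws are on the ring at an opening of about 57 mm. The dial is still visible at (515,290), so I'll turn anticlockwise about 40° and look again.

Call:
drive_tool(deltas=[0, 0, 0, -4, 0, 0, 0, -9, 0, 0, 0, -14, 0, 0, 0, -19, 0, 0, 0, -24, 0, 0, 0, -29, 0, 0, 0, -34, 0, 0, 0, -38, 0, 0, 0, -41, 0, 0, 0, -41, 0, 0, 0, -41, 0])

```text
invalid input
```

```bash
python3 - <<'E'
from h import *
t=manip.snapshot("top");s=manip.snapshot("scene")
A=cv2.resize(s["frame"][150:195,310:370],(780,585),interpolation=cv2.INTER_CUBIC); save("pics/a3.png",A)
q=manip.sense();print(q["tcp_pos"],q["finger_gap"],q["force"],q["ft_torque"],q["tool_rot"])
E
```

```text
[0.519646   0.12231203 0.09213204] 0.6640603127548534 [-2.3265151   9.77705234  7.03478907] [ 1.57522129  0.50317591 -0.04733798] [ 9.81530402e-01  1.91280691e-01  3.28583003e-05 -3.12519931e-03]
```

View pics/a3.png

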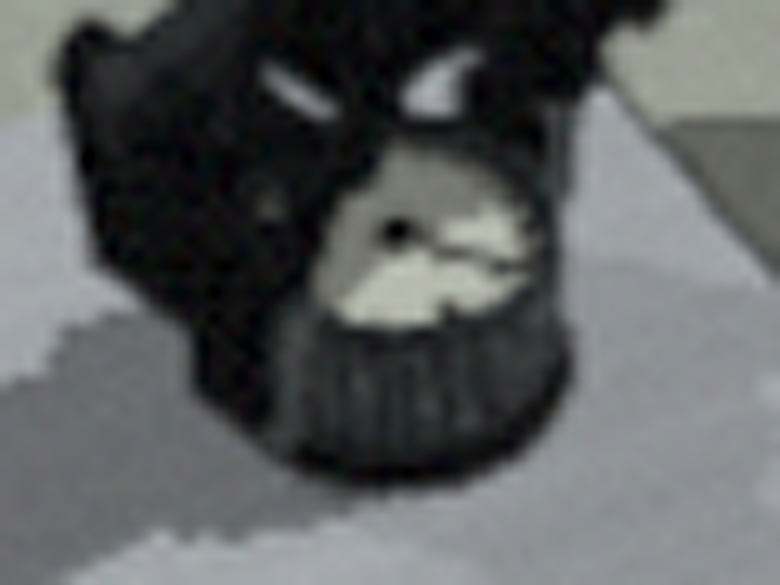

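The call was refused because the list had one number too many, so nothing moved. The zoom shows the needle pointing right to (525,265) and the zero mark at (450,305).

Call:
drive_tool(deltas=[0, 0, 0, -4, 0, 0, 0, -9, 0, 0, 0, -14, 0, 0, 0, -19, 0, 0, 0, -24, 0, 0, 0, -29, 0, 0, 0, -34, 0, 0, 0, -38, 0, 0, 0, -41, 0, 0, 0, -41, 0, 0, 0, -41])

```text
t: 5.0
tcp_pos: [0.5205, 0.1215, 0.0923]
tool_rot: [0.853, 0.523, 0.001, -0.002]
force: [2.5, -4.5, -4.0]
finger_gap: 0.666
```

```bash
python3 - <<'E'
from h import *
t=manip.snapshot("top");s=manip.snapshot("scene")
A=cv2.resize(s["frame"][150:195,310:370],(780,585),interpolation=cv2.INTER_CUBIC); save("pics/a4.png",A)
q=manip.sense();print(q["tcp_pos"],q["finger_gap"],q["force"],q["ft_torque"],q["tool_rot"])
E
```

```text
[0.52053617 0.12151922 0.09228556] 0.6664911895083268 [ 2.91467356 -4.57516407 -3.71178194] [-0.8307757  -0.1993558   0.09961029] [ 0.85248227  0.52275042  0.00153577 -0.00190194]
```

View pics/a4.png

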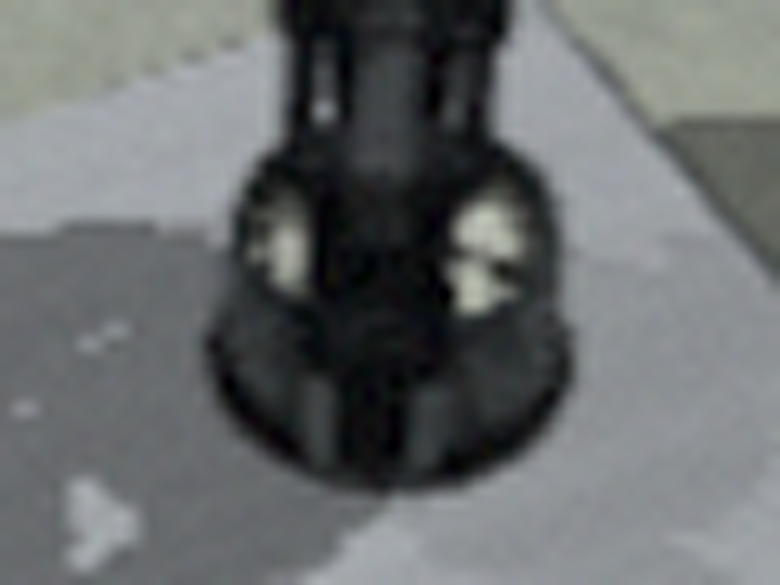

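At (515,270) the zero mark and needle appear merged. I'll open, lift, move over the knob and check from above.

Call:
drive_tool(deltas=[0, 0, 0, 0, 0, 0, 0, 0, 0, 0, 0, 0, 0, 0, 0, 0, 0, 0, -1.5, 0, 0, 0, -4, 0, 0, 0, -7, 0, 0, 0, -8, 0], hand=8.54)

```text
t: 5.9
tcp_pos: [0.522, 0.1214, 0.1749]
tool_rot: [0.852, 0.523, 0.004, -0.001]
force: [0.9, 0.3, 0.4]
finger_gap: 0.999
```

Call:
drive_tool(deltas=[-3, 1.3, 0, 0, -6, 2.7, 0, 1, -9, 4, 0, 2, -12, 5.3, 0, 3, -14.6, 6.5, 0, 3.4, -14.6, 6.5, 0, 3.4, -14.6, 6.5, 0, 3.4, -14.6, 6.5, 0, 3.4])

```text
t: 6.7
tcp_pos: [0.5133, -0.0372, 0.1737]
tool_rot: [0.867, 0.498, 0.003, -0.001]
force: [0.2, 0.6, -1.1]
finger_gap: 0.997
```

```bash
python3 - <<'E'
from meas import *
t=manip.snapshot("top");s=manip.snapshot("scene")
np.save("top1.npy",t,allow_pickle=True);np.save("scene1.npy",s,allow_pickle=True)
A=cv2.resize(t["frame"][180:240,255:395],(798,342),interpolation=cv2.INTER_CUBIC)
B=cv2.resize(s["frame"][145:190,250:390],(798,256),interpolation=cv2.INTER_CUBIC)
save("pics/a5.png",np.vstack([A,B]))
q=manip.sense();print(q["tcp_pos"],q["finger_gap"],q["force"],np.degrees(2*np.arctan2(q["tool_rot"][1],q["tool_rot"][0])))
for C in([.5206,.1214],[.520,.120]):
  th,o=polar(t,C,.121,[.010,.014,.018,.021])
  for r in o:
    v=o[r]; i=np.argsort(v)[:7]; print(r,[(int(th[k]),int(v[k])) for k in sorted(i)])
E
```

```text
[ 0.51344596 -0.03695316  0.17383273] 1.000425594631924 [0.28154711 0.37494842 0.67011831] 59.731343306538264
0.01 [(39, 125), (42, 110), (45, 102), (48, 101), (51, 109), (54, 119), (57, 131)]
0.014 [(36, 147), (39, 130), (42, 115), (45, 108), (48, 107), (51, 112), (54, 132)]
0.018 [(36, 168), (39, 149), (42, 120), (45, 98), (48, 102), (51, 125), (54, 150)]
0.021 [(42, 94), (45, 73), (48, 89), (51, 118), (273, 125), (276, 116), (279, 124)]
0.01 [(45, 125), (48, 115), (51, 109), (54, 108), (57, 113), (59, 125), (63, 138)]
0.014 [(39, 144), (42, 127), (45, 111), (48, 98), (51, 108), (54, 122), (57, 139)]
0.018 [(42, 145), (45, 119), (48, 105), (51, 111), (54, 134), (276, 151), (279, 145)]
0.021 [(45, 93), (48, 92), (51, 112), (198, 115), (273, 115), (276, 108), (279, 110)]
```

View pics/a5.png

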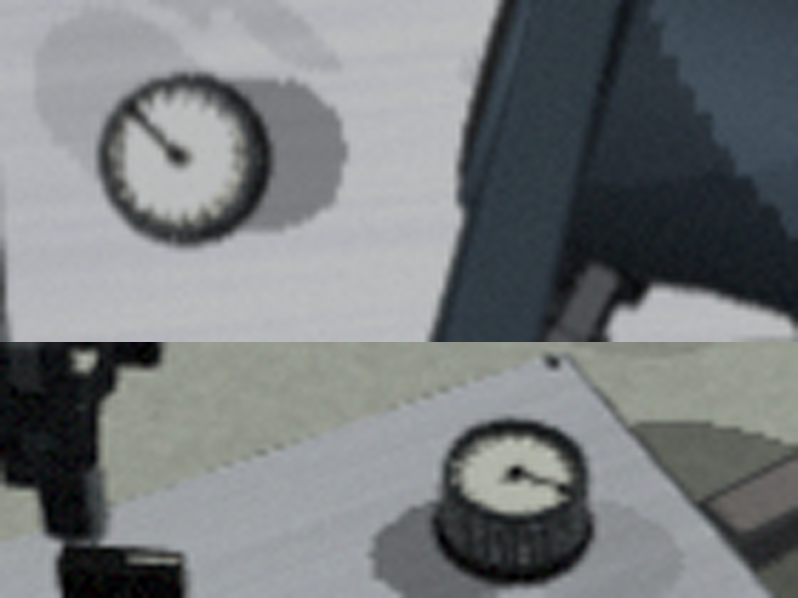

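In both views the needle and the heavy zero mark coincide: about 47° against 45.5°, with a tolerance of ±7.8°. Next is the knob.

Call:
drive_tool(deltas=[-0.2, 0, 1.5, 0, -0.2, 0, 3, 0, -0.2, 0, 4.5, 0, -0.2, 0, 5.5, 0, -0.2, 0, 6.5, 0, -0.2, 0, 7.3, 0, -0.2, 0, 7.3, 0, -0.2, 0, 7.3, 0])

```text
t: 7.6
tcp_pos: [0.513, -0.0383, 0.1009]
tool_rot: [0.867, 0.498, 0.004, -0.001]
force: [0.4, 0.6, -0.7]
finger_gap: 1.0
```

Call:
drive_tool(deltas=[0, 0, 0, 0, 0, 0, 0, 0, 0, 0, 0, 0, 0, 0, 0, 0, 0, 0, 0, 0, 0, 0, 0, 0, 0, 0, 0, 0, 0, 0, 0, 0], hand=0.8, squeeze=60)

```text
t: 8.4
tcp_pos: [0.5126, -0.038, 0.1012]
tool_rot: [0.867, 0.498, 0.003, -0.001]
force: [-2.0, 1.5, 5.1]
finger_gap: 0.151
```

```bash
cat > look.py <<'E'
from h import *
import sys
s=manip.snapshot("scene")
A=cv2.resize(s["frame"][140:210,240:360],(792,462),interpolation=cv2.INTER_CUBIC); save(sys.argv[1],A)
q=manip.sense();print(q["t"],q["tcp_pos"],q["finger_gap"],q["force"],q["ft_torque"],np.degrees(2*np.arctan2(q["tool_rot"][1],q["tool_rot"][0])),q["q"])
E
python3 look.py pics/b1.png
```

```text
8.45 [ 0.51254139 -0.0380286   0.10116904] 0.15226719525318289 [-2.05065034  1.09011854  5.30410319] [0.20304229 0.30411052 0.10186686] 59.74862657342487 [-0.29581602  0.58225213  1.82638312  0.01030259  0.73047547  0.22450459]
```

View pics/b1.png

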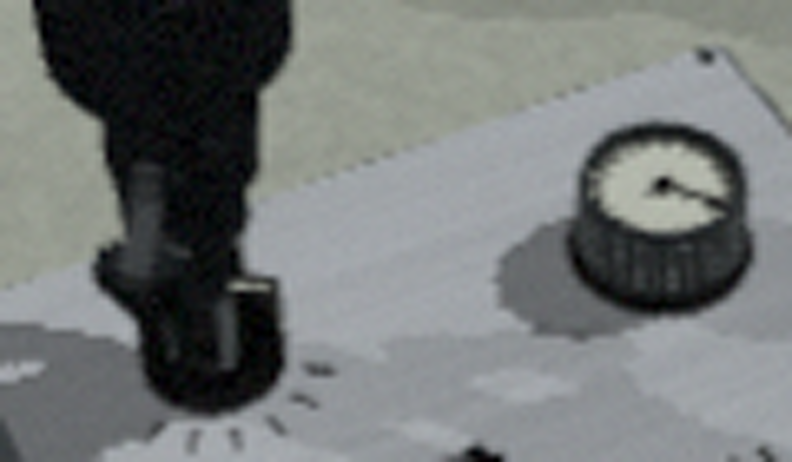

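The bar is gripped at an opening of about 13 mm, and its index end shows at (250,288). I'll turn it clockwise slowly, stop at 66°, then look.

Call:
drive_tool(deltas=[0, 0, 0, 4, 0, 0, 0, 9, 0, 0, 0, 14, 0, 0, 0, 20, 0, 0, 0, 26, 0, 0, 0, 32, 0, 0, 0, 38, 0, 0, 0, 44, 0, 0, 0, 50, 0, 0, 0, 55, 0, 0, 0, 58, 0, 0, 0, 60])

```text
t: 9.65
tcp_pos: [0.5126, -0.0382, 0.1012]
tool_rot: [1.0, -0.003, 0.002, -0.003]
force: [-0.8, -0.8, 1.3]
finger_gap: 0.151
```

```bash
python3 look.py pics/b2.png
```

```text
9.7 [ 0.51258109 -0.03818534  0.10122582] 0.1530535469887006 [-0.95112157  0.23425265  2.14171543] [-0.16053991  0.14901633  0.01619977] -0.36120350583831096 [-0.29584848  0.58212772  1.82641116  0.00968871  0.73021255  1.27404279]
```

View pics/b2.png

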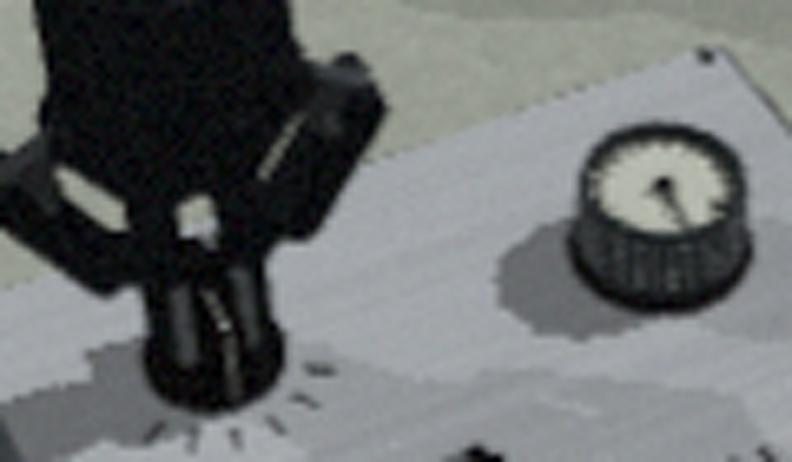

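The index line points down at about (235,390), close to the third-step tick at (237,440), and the needle has moved clockwise. The tool has turned 60.1°, so another 7° remains.

Call:
drive_tool(deltas=[0, 0, 0, 2, 0, 0, 0, 4, 0, 0, 0, 6, 0, 0, 0, 7, 0, 0, 0, 7, 0, 0, 0, 7, 0, 0, 0, 7])

```text
t: 10.4
tcp_pos: [0.5126, -0.0382, 0.1012]
tool_rot: [0.998, -0.064, 0.002, -0.003]
force: [-1.2, 0.2, 2.8]
finger_gap: 0.153
```

```bash
python3 look.py pics/b3.png; python3 - <<'E'
from meas import *
t=manip.snapshot("top");s=manip.snapshot("scene")
for n,S,C in(("top",t,[.5206,.1214]),("scene",s,[.5234,.1218])):
  th,o=polar(S,C,.121,[.008,.010,.014,.021])
  for r in o:
    v=o[r]; i=np.argsort(v)[:8]; print(n,r,[(int(th[k]),int(v[k])) for k in sorted(i)])
f=lambda d:np.array([.5126+.024*np.cos(np.radians(d)),-.0384+.024*np.sin(np.radians(d)),.128])
for d in(-2,-8,-14): print(d,(proj(s,f(d))-[240,140])*6.6)
save("pics/b4.png",cv2.resize(s["frame"][165:205,250:310],(780,520),interpolation=cv2.INTER_CUBIC))
E
```

```text
10.45 [ 0.51257414 -0.03821323  0.10122264] 0.1473434199215158 [-0.70582182  0.25198469  2.3738777 ] [-0.09533653  0.07959622  0.1377979 ] -7.335971694809985 [-0.29586031  0.5821262   1.82643272  0.00957419  0.73016414  1.39584862]
top 0.008 [(0, 105), (3, 100), (6, 108), (9, 123), (348, 129), (351, 122), (354, 116), (357, 111)]
top 0.01 [(0, 109), (3, 105), (6, 123), (9, 141), (348, 135), (351, 120), (354, 116), (357, 112)]
top 0.014 [(0, 125), (3, 135), (6, 153), (9, 172), (348, 154), (351, 131), (354, 113), (357, 119)]
top 0.021 [(42, 101), (45, 78), (48, 93), (51, 124), (273, 128), (276, 118), (279, 127), (354, 129)]
scene 0.008 [(0, 87), (3, 97), (6, 106), (9, 115), (348, 113), (351, 105), (354, 97), (357, 90)]
scene 0.01 [(0, 95), (3, 108), (6, 121), (345, 123), (348, 106), (351, 88), (354, 71), (357, 81)]
scene 0.014 [(0, 90), (3, 112), (6, 136), (345, 135), (348, 118), (351, 105), (354, 94), (357, 84)]
scene 0.021 [(39, 84), (42, 76), (45, 86), (48, 98), (294, 95), (297, 92), (300, 99), (351, 101)]
-2 [218.2976626  329.25658564]
-8 [210.65511456 330.988635  ]
-14 [202.86640506 332.14105624]
```

View pics/b3.png

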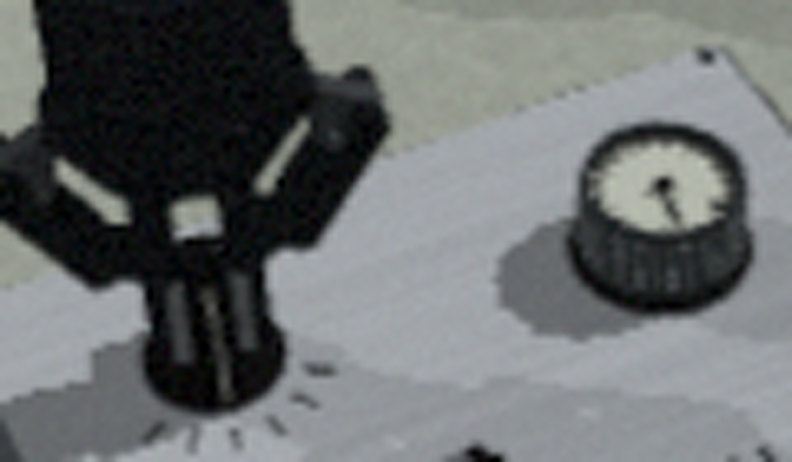

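View pics/b4.png

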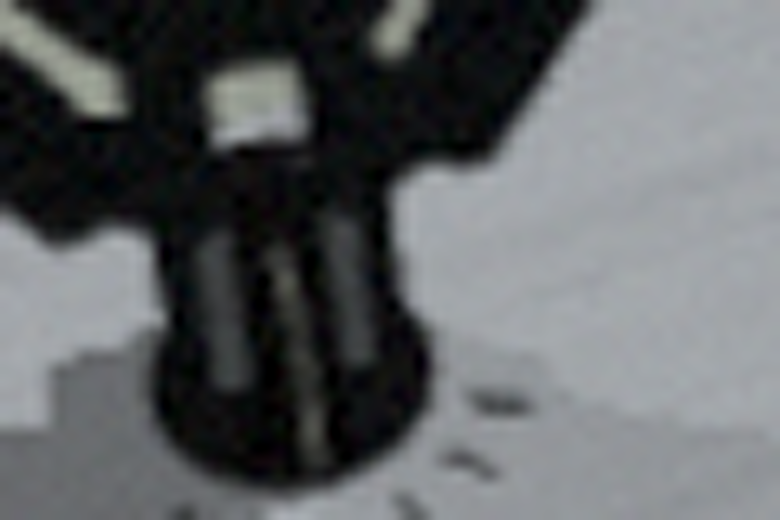

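```bash
python3 - <<'E'
from meas import *
S={"top":(np.load("top1.npy",allow_pickle=True).item(),manip.snapshot("top"),[.5206,.1214]),"scene":(np.load("scene1.npy",allow_pickle=True).item(),manip.snapshot("scene"),[.5234,.1218])}
for n,(a,b,C) in S.items():
  for r in(.012,.014,.016,.018):
    L=[]
    for s,c in((a,45),(b,-8)):
      th,o=polar(s,C,.121,[r]); v=o[r]; d=(th-c+180)%360-180; k=abs(d)<18; w=np.clip(np.median(v)-v[k],0,None)**2; L.append(c+(d[k]*w).sum()/w.sum())
    sw=L[0]-L[1]; print(n,r,np.round(L,1),"swing",round(sw,1),"knob rad est",round(np.radians(sw)/.942*1.178,3))
q=manip.sense();print(q["t"],q["qd"].round(4),q["finger_gap"])
E
```

```text
top 0.012 [46.2 -2.5] swing 48.7 knob rad est 1.062
top 0.014 [46.2 -3.2] swing 49.4 knob rad est 1.078
top 0.016 [46.5 -3.9] swing 50.4 knob rad est 1.1
top 0.018 [46.3 -4.3] swing 50.6 knob rad est 1.105
scene 0.012 [50.9 -5.3] swing 56.2 knob rad est 1.227
scene 0.014 [52.2 -4.3] swing 56.5 knob rad est 1.233
scene 0.016 [51.2 -4.7] swing 55.9 knob rad est 1.22
scene 0.018 [48.4 -7.2] swing 55.5 knob rad est 1.211
10.65 [-0.     -0.0013  0.001   0.0013 -0.0011  0.0019] 0.14944873220064214
```

```bash
python3 -c "
from station import manip
print(manip.sign_off())"
```

```text
the job is handed in; nothing more can be done
None
```

I zeroed the meter, turned the load knob to its third click, and handed the job in with the gripper still holding it there. `sign_off` gives no verdict.

- **Zero:** I turned the bezel about 41° anticlockwise with the load off. From above, the zero mark read about 45.5° and the needle about 47°, well inside the 7.8° tolerance. The mark had not moved when I checked again with the load on.
- **Load knob:** The tool turned 67.1° clockwise (1.171 rad) with the bar held in the jaws; the third click is at 1.178 rad. At hand-in the arm was at rest, the jaws were about 13 mm apart and the grip was set to 60 N.
- **Disagreement:** The needle's swing gave a knob angle of 1.06–1.11 rad from the top camera and 1.21–1.23 rad from the scene camera. Both are inside the allowed 1.05–1.31 rad. They lie either side of the tool's reading, which fits a small error in the meter centre I used.
- **Left alone:** The arm did not go near the pack, spare pack, glue bottle or spool, and I saw no unexpected forces. I did not re-measure their positions afterwards.
- **Refused call:** One move call was refused because its list had an extra number. It moved nothing, and I sent it again corrected.

The clock read about 10.7 s at hand-in, against the 38 s limit.

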